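# Seat a cast cover against the sprung plunger of a nest and hold it

## Robot

A 6-joint arm with a two-finger parallel gripper is mounted at the origin on the work surface. World frame = base frame: x ahead of the robot, y to its left, z up, the work surface at z = 0. Lengths are in m, angles in rad, forces in N, time in s.
With the tool pointing down it reaches from about 0.35 to 0.975 m from the base axis. Payload 7.1 kg.
Tool frame: the origin (TCP) lies midway between the tips of the shut fingers; the grasp point (between the pads) lies 19 mm behind it; x points along the fingers, y is the direction in which the jaws open and shut, and the axes are right-handed (so a half turn about x gives the same grasp; the last joint's range is limited). The gripper opens to 88 mm and grips with 3 to 60 N. Pads are 20 mm wide; open, the fingers measure 115 mm over their backs; the gripper's body (75 mm by 178 mm) begins 61 mm behind the grasp point.
Start: joints at [-1.158, 0.423, 1.63, -0, 1.089, -0.019], TCP at [0.262, -0.568, 0.223] pointing down, gripper open.
Joint ranges: [-3, 3], [-0.9, 2.11], [0.09, 2.58], [-1.31, 4.45], [0.11, 2.69], [-2.54, 2.54]. Speed limits (rad/s): [2.39, 2.39, 3.01, 3.14, 3.14, 3.14].

## Interface

Orientations are given as a rotation vector (axis times angle).
In Python, from bench import bot gives the robot as it stands. The module is installed in compiled form; this text tells all that it offers.
- The arm moves only by the shell command python3 -m pendant 'ROWS' [FORCE]. ROWS is JSON, a list that holds one entry, the list of rows, each a list of 7 numbers: the closure in counts, from 0 (fully open) to 255 (shut), then the shift along the tool's x, y, z in cm, then the turn, a rotation vector about the tool's x, y, z in degrees. In form: [[[jaw, dx, dy, dz, ax, ay, az], ...]]. A call has 1 to 10 rows; each row shifts and turns the commanded pose from where the row before left it, along the tool's axes as they then stand; what a row does not reach is not made up. A row lasts 1/8 s, in which the tool goes at most 62.5 mm and 10.7 degrees, less where a joint would pass 70% of its speed; a pose out of reach is approached as far as the arm can. A call with a gripper value outside its range is refused whole. The fingers move at their own pace and stop on an object; FORCE is the grip in N (left out, the last holds). Time passes only in rows, so rows that do not move let the fingers close. It gives the time, the measured TCP pose, the force and the opening at its end, in the units of the state.
- bot.read_state(): the state, without advancing time (a new reading comes with each control period).
- bot.snapshot(name): name is "scene" or "top"; returns (picture, depth): 480x640x3 uint8, blue, green, red; 480x640 float32, m along the optical axis (not along the pixel's ray), 0 where there is no reading.
- bot.get_calibration(name): a dict with "camera_matrix" (3x3 intrinsics, pixels), "R" (3x3) and "t" (3): a world point X has camera coordinates R X + t. Camera axes: x right, y down, z forward; pixel columns grow to the right and rows downward; lengths in m; the calibration is good to about 2 mm. A picture is of the moment at which its call begins. get_calibration takes no time and is no camera call.
- bot.close_job(): hands the job in, once; it reports no verdict.
The state is a dict: "time_s": time; "qpos": joint angles; "joint_vel": joint speeds; "effort": joint torques, N m; "eef_pos": TCP position; "orientation": TCP orientation; "contact_force": force on the tool from outside, world axes, zero at the start; "torque": the same for the moment, N m; "opening": finger opening in m.
Only numpy, scipy, OpenCV 4.12 (cv2) and the standard library are available. Lean on these libraries where they do the work, as an engineer would, in place of code of your own. Each camera call takes 0.05 s, during which the arm holds its last target.

## Task

Fold both flaps of the small carton back, well past upright, and lift the metal cover out by its boss. Set it flange-down between the pins of the steel nest and press it down against the sprung plunger until its flange sits flat on both stop rails. Finish while still gripping it and holding it firmly down on the stops; do not let go, and leave the toy trucks, screwdriver and blue tray where they are.

Things in the scene. Friction and masses are not known exactly. Their poses are not given: they have to be found in the camera images.
- carton: Open brown cardboard carton fixed to the bench, 130 (its x) x 196 (its y) x 60 mm high, walls and floor 4 mm thick. Origin: centre of its underside, on the bench; z up. Its two long sides (at x = -65 and +65 mm) each carry a hinged flap; its short end flaps are already folded down outside. The inside holds only the cover.
- flap_near (a joint): Angle (rad) of the flap hinged on the carton's -x long side: 0 = closed level over the carton, 1.57 = upright, 2.7 = folded back outside as far as it goes. It is found part open (0.8 to 1.2) and a stiff hinge (about 0.03 N m) keeps it where it is left. The flap is 58 mm from hinge to free edge, 192 mm long, 3 mm thick.
- flap_far (a joint): The same for the flap hinged on the carton's +x long side.
- flap_near_hinge (a point): Middle of the hinge line of the near flap, 63 mm from the carton's centre towards its -x, 62 mm above the bench; the hinge runs along the carton's y. Its axes are the carton's.
- flap_far_hinge (a point): Middle of the hinge line of the far flap, 63 mm from the carton's centre towards its +x, 62 mm above the bench; the hinge runs along the carton's y.
- flap_near_edge (a point): Middle of the near flap's free edge, moves with the flap.
- flap_far_edge (a point): Middle of the far flap's free edge, moves with the flap.
- cover: Loose cast aluminium cover standing on the carton's floor, about 0.2 kg: flat flange 80 (its x) x 54 (its y) x 12 mm thick, with a block-shaped boss 44 (x) x 26 (y) mm rising 34 mm from the flange's middle (46 mm high in all). Origin: centre of its flat underside; z up through the boss. Same when turned half round. Grip it across the boss's 26 mm (along its y); fingertips may rest on the flange.
- nest: Steel seating nest fixed to the bench. Base plate 160 (its x) x 120 (its y) x 14 mm; origin: centre of its underside, on the bench; z up. The cover goes in with its 80 mm along the nest's x. Six upright round-nosed pins, 10 mm thick, tops 56 mm above the bench, stand round the seat: four at x = +-30, y = +-36 mm and two at x = +-49, y = 0; they leave the flange about 4 mm of play on each side.
- stops: The two hard stop rails of the nest, fixed: each 12 mm (nest x) x 56 mm (nest y), at nest x = -34 and +34 mm, flat tops 40 mm above the bench, on which the flange sits when pressed home. Origin: nest centre, 14 mm above the bench.
- nest_seat (a point): Centre of the seat, level with the tops of the stop rails (40 mm above the bench), in the middle between the pins; where the centre of the cover's underside belongs. Its axes are the nest's.
- plunger (a joint): Travel (m) of the sprung brass plunger, 18 mm thick, standing upright in the nest's middle between the stop rails: 0 = fully up, its flat top 50 mm above the bench (10 mm above the stops); grows as it is pressed down. About 3 N starts it and it takes 8 N at 0.010, where the cover's flange meets the stops. It pushes the cover back up when let go.
- plunger_top (a point): Centre of the plunger's flat top, moves with it.
- truck_a: Bystander: toy dump truck, about 90 x 50 x 48 mm; leave it alone. Origin: middle, on the bench.
- truck_b: Bystander: another such toy dump truck, nearer the robot; leave it alone. Origin: middle, on the bench.
- driver: Bystander: screwdriver lying on the bench; leave it alone.
- parts_tray: Bystander: blue plastic tray, 150 x 100 x 45 mm; leave it alone. Origin: centre of its underside.
There are look-alikes about, which are no part of the job. There is more than one size of the carton; the job needs the larger. Of the things that look like the cover, take the one that is farthest to the robot's right at the start.

How it is judged:
By the outcome, as a careful person would: the job done as asked, in the order asked, and still so for the second after the job is handed in, while the arm keeps its last pose, push and grip.
It also fails if it takes over 58 s, if anything falls off the work surface, if the arm or the gripper's body presses on something with over 40 N, if the wrist force passes 120 N, or if a joint passes its speed limit or range.

## Working session

There is one attempt and no reset: what is moved stays moved. The work goes in short steps, Python scripts to look and compute and a shell command to move; the robot and the scene stay as the last step left them, time stands still between calls to the robot, and variables do not carry over. Pictures are saved under pics/ and viewed, and the job is handed in when it is done.

```bash
ls; mkdir -p pics
python3 - <<'E'
from bench import bot
import cv2,numpy as np
s=bot.read_state();print(s)
for n in("scene","top"):
    p,d=bot.snapshot(n);cv2.imwrite(f"pics/{n}0.png",p);np.save(f"{n}0.npy",d)
    c=bot.get_calibration(n);print(n,c,(d>0).mean(),-np.array(c["R"]).T@c["t"])
E
```

```text
pics
{'time_s': 0.0, 'qpos': array([-1.15800392e+00,  4.23845248e-01,  1.63070451e+00, -1.63790135e-05,
        1.08860536e+00, -1.90188450e-02]), 'joint_vel': array([ 2.00142929e-03,  4.22558167e-04, -1.23769107e-03,  2.83704570e-05,
        7.24955581e-04,  1.56876043e-03]), 'effort': array([-5.67994334e-05, -5.44627333e+01, -2.73667628e+01,  6.42855233e-02,
        2.26417941e-02, -1.15899920e-04]), 'eef_pos': array([ 0.26135247, -0.56710412,  0.22189325]), 'orientation': array([ 1.98294848,  0.43654044, -1.98359794]), 'contact_force': array([-0.0350934 , -0.72923568, -0.45306419]), 'torque': array([ 0.00816752, -0.02326264, -0.0046502 ]), 'opening': 0.08779194761834809}
scene {'camera_matrix': array([[437.51877574,   0.        , 319.76793636],
       [  0.        , 437.51877574, 245.62455268],
       [  0.        ,   0.        ,   1.        ]]), 'R': array([[-0.11078654,  0.99383536, -0.00419825],
       [ 0.54982976,  0.05777158, -0.83327647],
       [-0.82789708, -0.09462414, -0.55284057]]), 't': array([ 0.06235528, -0.28038106,  1.6065129 ])} 0.9959537760416667 [1.49109732 0.10624208 0.65477234]
top {'camera_matrix': array([[584.54893729,   0.        , 314.72280889],
       [  0.        , 584.54893729, 249.78946064],
       [  0.        ,   0.        ,   1.        ]]), 'R': array([[-0.01588102, -0.99977964,  0.01372847],
       [-0.98861277,  0.01364581, -0.14986189],
       [ 0.14964153, -0.0159521 , -0.98861162]]), 't': array([-0.01233776,  0.60665903,  1.31631187])} 0.9961653645833334 [4.02579995e-01 3.84539338e-04 1.39240566e+00]
```

View pics/scene0.png

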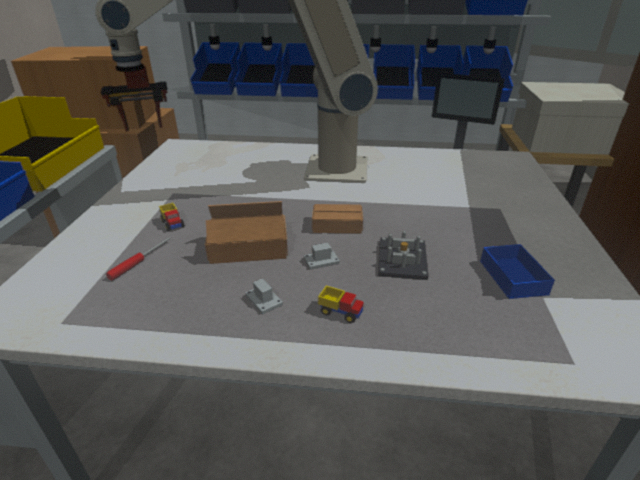

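View pics/top0.png

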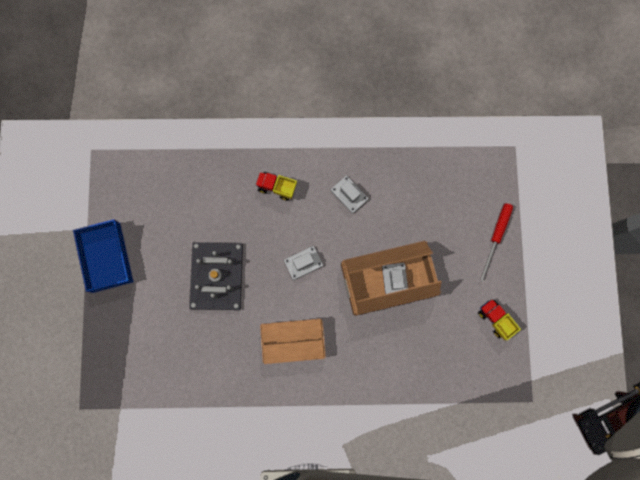

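The top view (up = +x, left = +y) shows the large carton at (392,278) with the rightmost cover inside at (396,277). The nest is at (217,276), with its brass plunger at (215,274). The small carton at (293,341) and the loose covers at (304,262) and (350,194) are the look-alikes. Next I'll zoom in.

```bash
cat > h.py <<'E'
from bench import bot
import cv2,numpy as np
C={n:{k:np.array(v) for k,v in bot.get_calibration(n).items()} for n in("scene","top")}
def ray(n,u,v):
    c=C[n];d=c["R"].T@np.linalg.inv(c["camera_matrix"])@[u,v,1];return -c["R"].T@c["t"],d
def onz(n,u,v,z):
    o,d=ray(n,u,v);return o+d*(z-o[2])/d[2]
def proj(n,X):
    c=C[n];p=c["camera_matrix"]@(c["R"]@np.array(X)+c["t"]);return p[:2]/p[2]
def pt(n,u,v,dep):
    o,d=ray(n,u,v);return o+d*dep
def cloud(n,D):
    v,u=np.mgrid[:480,:640];c=C[n];P=np.stack([u,v,np.ones_like(u)],-1)@np.linalg.inv(c["camera_matrix"]).T*D[...,None]
    return (P-c["t"])@c["R"]
def crop(img,x0,y0,x1,y1,s,name):
    cv2.imwrite(name,cv2.resize(img[y0:y1,x0:x1],None,fx=s,fy=s,interpolation=cv2.INTER_CUBIC))
E
python3 - <<'E'
from h import *
t=cv2.imread("pics/top0.png");s=cv2.imread("pics/scene0.png")
crop(t,330,230,450,320,6,"pics/tc.png");crop(t,180,230,260,320,6,"pics/tn.png")
crop(s,195,190,305,270,6,"pics/sc.png");crop(s,365,220,440,285,8,"pics/sn.png")
E
```

```text
(no output)
```

View pics/tc.png

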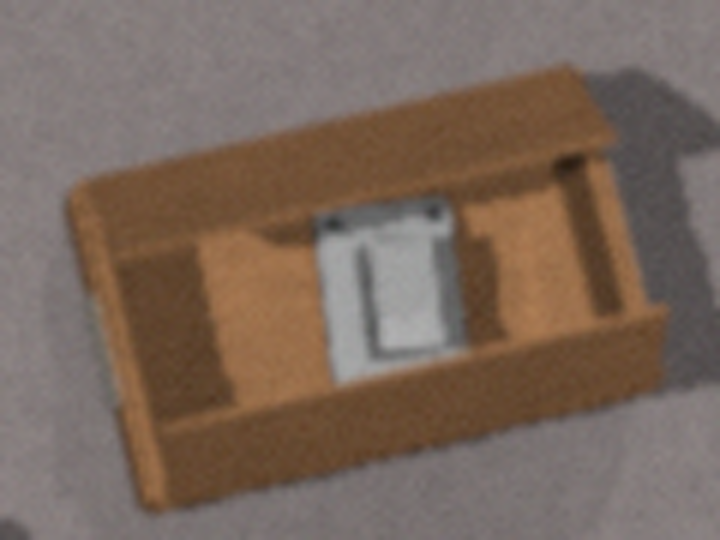

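View pics/tn.png

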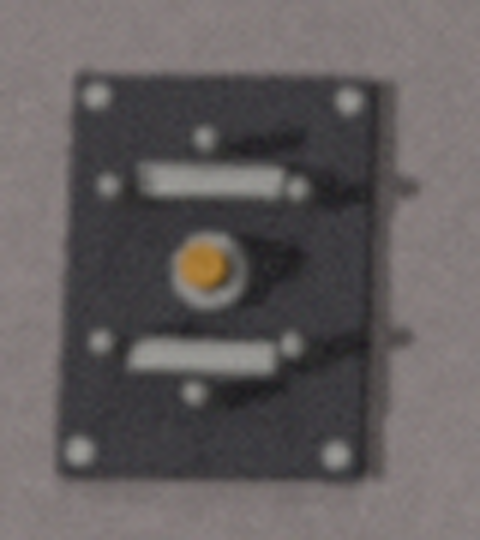

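View pics/sc.png

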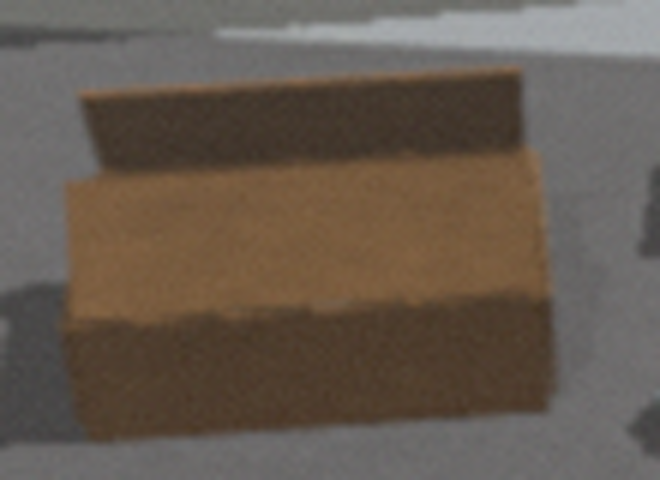

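View pics/sn.png

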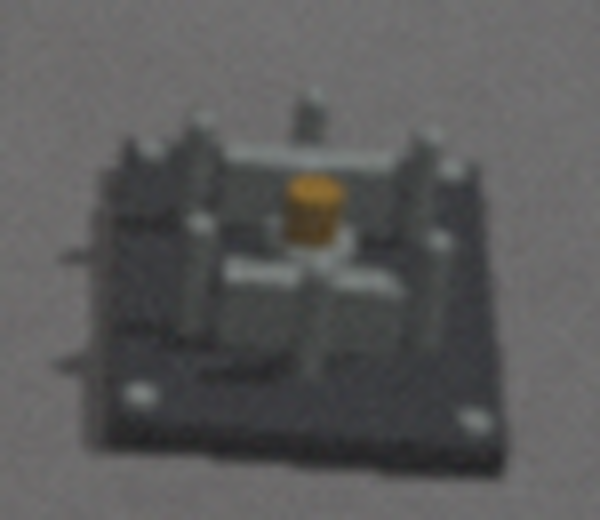

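```bash
cat >> h.py <<'E'
def tri(ut,us):
    o1,d1=ray("top",*ut);o2,d2=ray("scene",*us)
    A=np.stack([d1,-d2],1);x,*_=np.linalg.lstsq(A,o2-o1,rcond=None)
    a=o1+d1*x[0];b=o2+d2*x[1];return (a+b)/2,np.linalg.norm(a-b)
E
python3 - <<'E'
from h import *
np.set_printoptions(precision=4,suppress=True)
T=lambda x0,y0,s:lambda c:(x0+(c[0]+.5)/s-.5,y0+(c[1]+.5)/s-.5)
tn=T(180,230,6);sn=T(365,220,8);tc=T(330,230,6);sc=T(195,190,6)
P=[(206,137),(109,185),(298,188),(101,342),(291,345),(196,392)]
W=np.array([onz("top",*tn(p),.056) for p in P]);print(W, W.mean(0))
# axis
a=W[0]-W[5];print("yaw nestx",np.degrees(np.arctan2(a[1],a[0])),np.linalg.norm(a))
for i,j in((1,2),(3,4)):
    b=W[i]-W[j];print(np.degrees(np.arctan2(b[1],b[0]))-90,np.linalg.norm(b))
print("plunger",onz("top",*tn((201,263)),.05),tri(tn((201,263)),sn((315,183))))
for t,s in((P[0],None),(P[1],(440,238)),(P[2],(202,222)),(P[3],(432,132)),(P[4],(204,117)),(P[5],(316,95))):
    if s:print(tri(tn(t),sn(s)))
# cover
D=np.load("top0.npy");X=cloud("top",D)
R=X[230:320,330:450];I=cv2.imread("pics/top0.png")[230:320,330:450].astype(int)
grey=(abs(I[...,0]-I[...,2])<35)&(I.max(-1)>90)
sub=np.zeros_like(grey);sub[30:66,50:80]=True
m=grey&sub
print("z hist",np.histogram(R[m][:,2],bins=np.arange(0,.08,.005)))
for lo,hi,nm in((.04,.06,"boss"),(.005,.03,"flange")):
    mm=m&(R[...,2]>lo)&(R[...,2]<hi)
    q=R[mm];print(nm,len(q),q.mean(0),np.median(q[:,2]))
    r=cv2.minAreaRect(q[:,:2].astype(np.float32)*1000);print(r)
c=[onz("top",*tc(p),.05) for p in((366,238),(440,233),(447,346),(380,354))];print("bosscorners",np.array(c),np.mean(c,0))
c=[onz("top",*tc(p),.016) for p in((316,212),(457,200),(470,345),(335,385))];print("flange",np.array(c))
# carton
for nm,p in(("hinge far L",(118,255)),("hinge far R",(612,142)),("near L",(160,428)),("near R",(645,312))):
    print(nm,onz("top",*tc(p),.06))
E
python3 - <<'E'
from h import *
D=np.load("top0.npy");z=cloud("top",D)[...,2]
b=np.clip(z*1000*2,0,255).astype(np.uint8);crop(cv2.applyColorMap(b,cv2.COLORMAP_JET),330,230,450,320,6,"pics/tcd.png")
E
```

```text
[[0.6019 0.2113 0.056 ]
 [0.5839 0.2482 0.056 ]
 [0.5817 0.1759 0.056 ]
 [0.5236 0.2504 0.056 ]
 [0.5214 0.1782 0.056 ]
 [0.504  0.2141 0.056 ]] [0.5528 0.213  0.056 ]
yaw nestx -1.6504210568113808 0.09796460520435325
-1.7246689512992077 0.07233757600489515
-1.7492713786233054 0.07223009241815402
plunger [0.554  0.2137 0.05  ] (array([0.5536, 0.2125, 0.0532]), np.float64(0.0013027321359062843))
(array([0.584 , 0.2482, 0.0552]), np.float64(0.0004226244678615917))
(array([0.5819, 0.176 , 0.0547]), np.float64(0.00010910280151000284))
(array([0.5236, 0.2502, 0.0557]), np.float64(0.0004623091413556746))
(array([0.5215, 0.1781, 0.0553]), np.float64(0.00043646691108552163))
(array([0.5041, 0.2143, 0.0553]), np.float64(0.00010214196864346987))
z hist (array([  5,  13, 114, 190,  49,  10,   4,   9,  10, 106,  99,   9,   0,
         0,   0]), array([0.   , 0.005, 0.01 , 0.015, 0.02 , 0.025, 0.03 , 0.035, 0.04 ,
       0.045, 0.05 , 0.055, 0.06 , 0.065, 0.07 , 0.075]))
boss 224 [ 0.5361 -0.21    0.0498] 0.049858507568692076
((536.4437866210938, -210.16815185546875), (44.352760314941406, 26.59611701965332), 2.8980329036712646)
flange 376 [ 0.5444 -0.206   0.0166] 0.016572435197269496
((542.218505859375, -211.0369873046875), (70.1572036743164, 57.432979583740234), 4.122132778167725)
bosscorners [[ 0.5578 -0.1962  0.05  ]
 [ 0.5593 -0.2249  0.05  ]
 [ 0.5156 -0.2259  0.05  ]
 [ 0.5129 -0.2     0.05  ]] [ 0.5364 -0.2118  0.05  ]
flange [[ 0.5724 -0.1817  0.016 ]
 [ 0.5764 -0.2379  0.016 ]
 [ 0.5187 -0.2407  0.016 ]
 [ 0.5038 -0.1869  0.016 ]]
hinge far L [ 0.5514 -0.0995  0.06  ]
hinge far R [ 0.5924 -0.2909  0.06  ]
near L [ 0.4852 -0.1138  0.06  ]
near R [ 0.5266 -0.3006  0.06  ]
```

View pics/tcd.png

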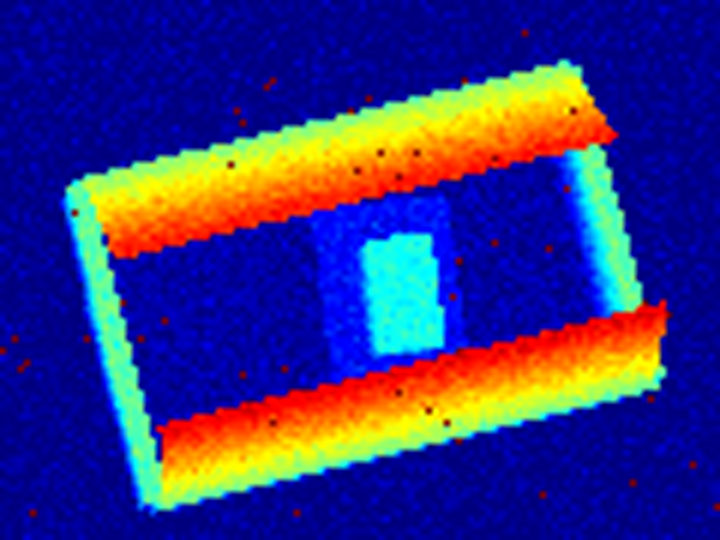

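Run:
```python
from h import *
from scipy.spatial.transform import Rotation as Ro
np.set_printoptions(precision=4,suppress=True)
T=lambda x0,y0,s:lambda c:(x0+(c[0]+.5)/s-.5,y0+(c[1]+.5)/s-.5)
tc=T(330,230,6);sc=T(195,190,6)
H=np.array([onz("top",*tc(p),.062) for p in((75,188),(573,65),(155,508),(660,385))]);print(H)
ctr=H.mean(0);print("ctr",ctr)
for i in(0,2):
    d=H[i]-H[i+1];print("yaw",np.degrees(np.arctan2(-d[0],d[1])),np.linalg.norm(d))
yaw=np.arctan2(-(H[0]-H[1]+H[2]-H[3])[0],(H[0]-H[1]+H[2]-H[3])[1])
D=np.load("top0.npy");X=cloud("top",D)[230:320,330:450].reshape(-1,3)
R=Ro.from_euler('z',yaw).as_matrix()
L=(X-[ctr[0],ctr[1],0])@R
for s in(-1,1):
    m=(abs(L[:,1])<.085)&(L[:,2]>.066)&(L[:,2]<.13)&(s*L[:,0]>0)
    q=L[m];f=np.polyfit(q[:,2],q[:,0],1)
    ang=np.arctan2(1,abs(f[0]));print(s,"flap: x at z=62",np.polyval(f,.062),"angle",ang,"zmax",np.percentile(q[:,2],98),len(q))
    print("edge x",np.percentile(s*q[:,0],2))
b=R.T@(np.array([.5361,-.2105,0])-[ctr[0],ctr[1],0]);print("cover in carton",b)
print("scene check carton bottom corners", *[onz("scene",*sc(p),0.0) for p in((85,440),(550,412))])
for a in((.067,-.1),(.067,.1)):print(R@[*a,0]+[ctr[0],ctr[1],0])
s=bot.read_state();M=Ro.from_rotvec(s["orientation"]).as_matrix();print("tool axes cols\n",M)
print("carton x dir",R[:,0])
```

```text
[[ 0.5772 -0.0835  0.062 ]
 [ 0.6224 -0.2768  0.062 ]
 [ 0.4549 -0.111   0.062 ]
 [ 0.4985 -0.3045  0.062 ]]
ctr [ 0.5383 -0.1939  0.062 ]
yaw 13.141639999620944 0.1984676869945008
yaw 12.693503090885384 0.19839853608184777
-1 flap: x at z=62 -0.06400290262896184 angle 1.1069532362698244 zmax 0.1172786192154262 964
edge x 0.0356291431942326
1 flap: x at z=62 0.06652991477037648 angle 0.9151082929606141 zmax 0.11109426695657407 1023
edge x 0.028421364597960234
cover in carton [-0.0058 -0.0156  0.    ]
scene check carton bottom corners [ 0.6198 -0.2796  0.    ] [ 0.5786 -0.0858  0.    ]
[ 0.6259 -0.2764  0.    ]
[ 0.5812 -0.0815  0.    ]
tool axes cols
 [[-0.0006  0.4185 -0.9082]
 [ 0.0012 -0.9082 -0.4185]
 [-1.     -0.0013 -0.    ]]
carton x dir [0.9747 0.2235 0.    ]
```

```bash
python3 -m pendant '[[[255,0,0,0,6,0,0],[255,0,0,0,5.8,0,0]]]' 30; python3 -m pendant '[[[255,0,-3.0,-3.5,0,0,0],[255,0,-3.0,-3.5,0,0,0],[255,0,-3.0,-3.5,0,0,0],[255,0,-3.0,-3.5,0,0,0],[255,0,-3.0,-3.5,0,0,0],[255,0,-3.0,-3.5,0,0,0],[255,0,-3.0,-3.5,0,0,0],[255,0,-3.0,-3.5,0,0,0],[255,0,-3.0,-3.5,0,0,0],[255,0,-3.0,-3.5,0,0,0]]]'
cat > w.py <<'E'
from h import *
from scipy.spatial.transform import Rotation as Ro
np.set_printoptions(precision=4,suppress=True)
yaw=np.radians(12.9);ctr=np.array([.5383,-.1939,0]);Rc=Ro.from_euler('z',yaw).as_matrix()
s=bot.read_state();M=Ro.from_rotvec(s["orientation"]).as_matrix()
print("t",s["time_s"],"tcp",s["eef_pos"],"carton",Rc.T@(s["eef_pos"]-ctr),"F",s["contact_force"],"op",s["opening"])
print("tool y yaw",np.degrees(np.arctan2(M[1,1],M[0,1])),"x",M[:,0])
E
python3 w.py
```

```text
time_s: 0.35
eef_pos: [0.2615, -0.5673, 0.2222]
orientation: [2.104, 0.236, -2.104]
contact_force: [1.0, 0.0, 0.5]
opening: 0.0713
time_s: 1.6
eef_pos: [0.5361, -0.1954, 0.2224]
orientation: [2.101, 0.239, -2.102]
contact_force: [0.7, -1.6, 0.1]
opening: 0.0003
t 1.6 tcp [ 0.5361 -0.1954  0.2224] carton [-0.0025 -0.001   0.2224] F [ 0.6571 -1.5595  0.0694] op 0.0003447355140649975
tool y yaw -77.05599958841793 x [-0.0005  0.0001 -1.    ]
```

```bash
python3 -m pendant '[[[255,4.4,0,0,0,0,0],[255,4.4,0,0,0,0,0],[255,4.4,0,0,0,0,0],[255,0,0,2,0,0,0],[255,0,0,2,0,0,0],[255,0,0,1.5,0,0,0],[255,0,0,1.5,0,0,0]]]'; python3 -m pendant '[[[255,0.3,0,0.7,0,0,0],[255,0.4,0,0.6,0,0,0],[255,0.2,0,0.3,0,0,0],[255,0,0,0,0,0,0]]]';python3 w.py
python3 - <<'E'
from h import *
p,d=bot.snapshot("top");crop(p,320,210,460,320,5,"pics/t1.png")
E
```

```text
time_s: 2.48
eef_pos: [0.4672, -0.2134, 0.0923]
orientation: [2.104, 0.236, -2.098]
contact_force: [1.4, 0.1, 0.3]
opening: 0.0009
time_s: 2.98
eef_pos: [0.452, -0.2161, 0.0817]
orientation: [2.102, 0.238, -2.102]
contact_force: [1.4, 0.0, 2.3]
opening: 0.0004
t 2.975 tcp [ 0.452  -0.2161  0.0817] carton [-0.0891 -0.0024  0.0817] F [1.3609 0.0131 2.3496] op 0.00035179434291194623
tool y yaw -77.0596459033554 x [ 0.0003  0.     -1.    ]
```

View pics/t1.png

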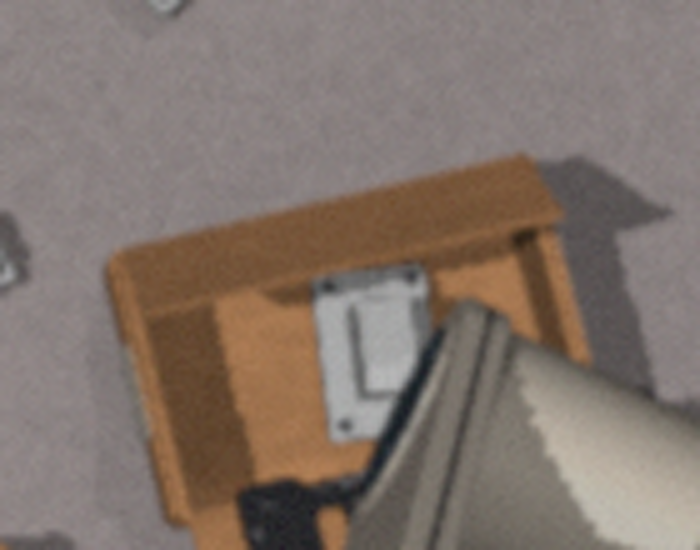

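```bash
python3 -m pendant '[[[255,-1,0,-2,0,0,0],[255,0,0,-3.5,0,0,0],[255,0,0,-3.4,0,0,0],[255,0.2,0,-2,0,0,0],[255,0,0,-2,0,0,0],[255,0,0,-1.5,0,0,0],[255,0,0,-1.5,0,0,0],[255,0.3,0,-0.8,0,0,0],[255,0.4,0,-0.7,0,0,0],[255,0.2,0,-0.3,0,0,0]]]'; python3 w.py; python3 -m pendant '[[[255,-4,0,0,0,0,0],[255,-5,0,2,0,0,0],[255,0,0,6,0,0,0],[255,0,6,0,0,0,0],[255,0,6,0,0,0,0],[255,0,6,0,0,0,0]]]'; python3 w.py
python3 - <<'E'
from w import *
p,d=bot.snapshot("top");crop(p,320,210,460,320,5,"pics/t2.png")
q,_=bot.snapshot("scene");crop(q,180,170,320,280,5,"pics/s2.png")
X=cloud("top",d);L=((X-ctr)@Rc)
for s in(-1,1):
    m=(abs(L[...,1])<.085)&(L[...,2]>.05)&(L[...,2]<.13)&(s*L[...,0]>.055)&(s*L[...,0]<.14)
    q=L[m];f=np.polyfit(s*q[:,0],q[:,2],1);print(s,len(q),"angle",np.pi-np.arctan(f[0]),np.percentile(q[:,2],98),np.percentile(s*q[:,0],98))
I=p.astype(int);m=(abs(I[...,0]-I[...,2])<35)&(abs(L[...,0])<.05)&(abs(L[...,1])<.08)
for lo,hi in((.042,.058),(.01,.024)):
    mm=(m&(X[...,2]>lo)&(X[...,2]<hi)).astype(np.uint8)
    n,lab,st,_=cv2.connectedComponentsWithStats(mm);k=1+np.argmax(st[1:,4]);q=X[lab==k]
    print(len(q),q.mean(0),cv2.minAreaRect(q[:,:2].astype(np.float32)*1000))
E
```

```text
time_s: 4.28
eef_pos: [0.6243, -0.1764, 0.0803]
orientation: [2.102, 0.239, -2.102]
contact_force: [-0.5, -0.4, 0.5]
opening: 0.0005
t 4.275 tcp [ 0.6243 -0.1764  0.0803] carton [ 0.0877 -0.0021  0.0803] F [-0.5218 -0.3711  0.4918] op 0.0004700028379124337
tool y yaw -77.06061900504328 x [-0.0003  0.0001 -1.    ]
time_s: 5.03
eef_pos: [0.5868, -0.3717, 0.1711]
orientation: [2.103, 0.238, -2.101]
contact_force: [0.6, 0.5, 0.3]
opening: 0.0004
t 5.025 tcp [ 0.5868 -0.3717  0.1711] carton [ 0.0075 -0.1841  0.1711] F [0.5627 0.5166 0.2624] op 0.0004285614808909881
tool y yaw -77.06609694968228 x [ 0.0009 -0.0003 -1.    ]
t 5.025 tcp [ 0.5868 -0.3717  0.1711] carton [ 0.0075 -0.1841  0.1711] F [0.5627 0.5166 0.2624] op 0.0004285614808909881
tool y yaw -77.06609694968228 x [ 0.0009 -0.0003 -1.    ]
-1 1851 angle 2.695730230362393 0.09057686342747957 0.11403744747926096
1 1894 angle 2.6799889352650426 0.09037202797246273 0.11546001554626073
219 [ 0.5361 -0.21    0.05  ] ((536.4490356445312, -210.08587646484375), (44.035037994384766, 26.71693992614746), 2.4568748474121094)
506 [ 0.5348 -0.2086  0.0165] ((536.3681640625, -210.58206176757812), (79.3956069946289, 55.85866928100586), 5.455355644226074)
```

View pics/t2.png

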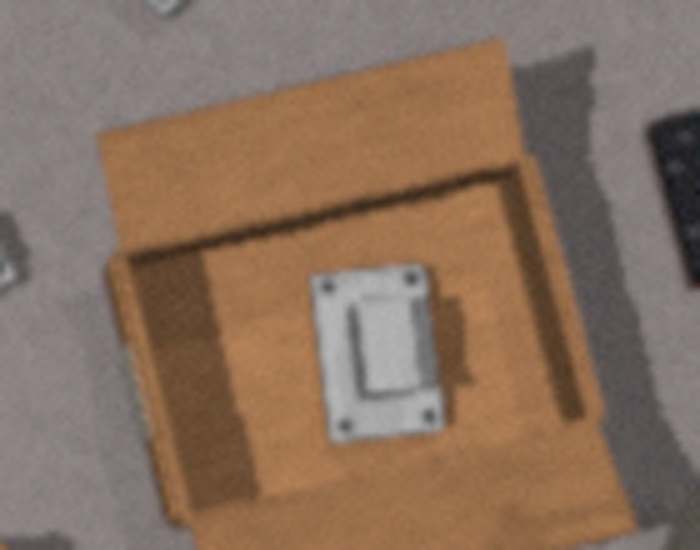

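View pics/s2.png

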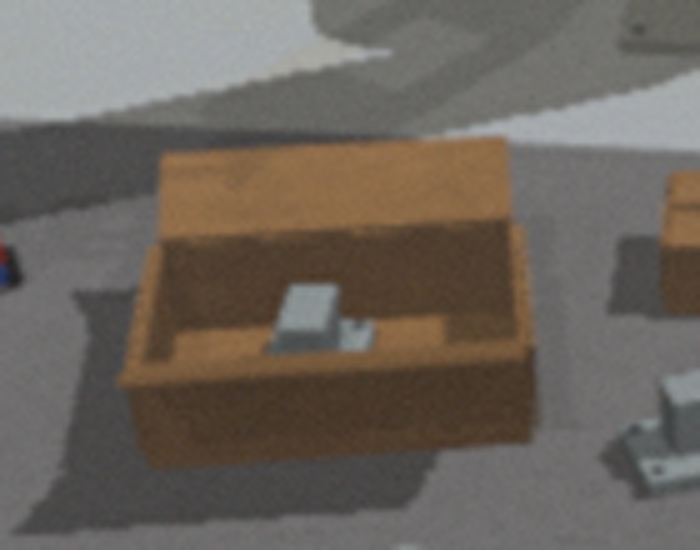

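Run:
```python
from w import *
T=lambda x0,y0,s:lambda c:(x0+(c[0]+.5)/s-.5,y0+(c[1]+.5)/s-.5)
t=T(320,210,5);sc=T(180,170,5)
F=np.array([onz("top",*t(p),.016) for p in((312,272),(428,265),(442,432),(331,440))]);print(F,F.mean(0))
for a,b in((0,3),(1,2)):
    d=F[a]-F[b];print("x yaw",np.degrees(np.arctan2(d[1],d[0])),np.linalg.norm(d))
for a,b in((0,1),(3,2)):
    d=F[a]-F[b];print("y yaw",np.degrees(np.arctan2(d[1],d[0]))-90,np.linalg.norm(d))
B=[(359,304),(421,297),(428,390),(368,396)];S=[(338,326),(277,326),(290,285),(338,286)]
G=np.array([onz("top",*t(p),.05) for p in B]);print(G,G.mean(0))
d=G[0]+G[1]-G[2]-G[3];print(np.degrees(np.arctan2(d[1],d[0])))
for b,s_ in zip(B,S):print(tri(t(b),sc(s_)))
```

```text
t 5.125 tcp [ 0.5873 -0.3755  0.1709] carton [ 0.0072 -0.188   0.1709] F [-0.2393 -0.3158 -0.2047] op 0.00031146454942878915
tool y yaw -77.3058863968477 x [ 0.0027 -0.0028 -1.    ]
[[ 0.5746 -0.1812  0.016 ]
 [ 0.5771 -0.2366  0.016 ]
 [ 0.4977 -0.2401  0.016 ]
 [ 0.4947 -0.1875  0.016 ]] [ 0.536  -0.2113  0.016 ]
x yaw 4.525658337795776 0.08013714825846698
x yaw 2.529505397453818 0.07955263422170934
y yaw 2.6597244617362037 0.05545116452295924
y yaw 3.2496526006377735 0.0526638124273461
[[ 0.5551 -0.198   0.05  ]
 [ 0.5579 -0.2269  0.05  ]
 [ 0.5147 -0.2285  0.05  ]
 [ 0.5124 -0.2006  0.05  ]] [ 0.535  -0.2135  0.05  ]
2.799080834087253
(array([ 0.5543, -0.1944,  0.05  ]), np.float64(0.007251822939313798))
(array([ 0.5574, -0.2247,  0.0498]), np.float64(0.004504814556542066))
(array([ 0.5147, -0.2279,  0.0487]), np.float64(0.0014532873973570946))
(array([ 0.5126, -0.2011,  0.0484]), np.float64(0.0005221776937556147))
```

```bash
python3 -m pendant '[[[0,0,0,0,9.8,0,0],[0,0,-4.2,1.06,0,0,0],[0,0,-4.2,1.06,0,0,0],[0,0,-4.2,1.06,0,0,0],[0,0,-4.1,1.05,0,0,0],[0,3,0,0,0,0,0],[0,3,0,0,0,0,0],[0,0,0,0,0,0,0]]]'; python3 w.py
python3 - <<'E'
from w import *
p,d=bot.snapshot("scene");crop(p,180,110,320,280,4,"pics/s3.png")
E
```

```text
time_s: 6.12
eef_pos: [0.5333, -0.204, 0.1089]
orientation: [2.19, 0.063, -2.199]
contact_force: [0.3, -0.4, 0.5]
opening: 0.0771
t 6.125 tcp [ 0.5333 -0.204   0.1089] carton [-0.0071 -0.0088  0.1089] F [ 0.2749 -0.4486  0.5062] op 0.07710246202788311
tool y yaw -86.83601458649295 x [-0.0042  0.0019 -1.    ]
t 6.125 tcp [ 0.5333 -0.204   0.1089] carton [-0.0071 -0.0088  0.1089] F [ 0.2749 -0.4486  0.5062] op 0.07710246202788311
tool y yaw -86.83601458649295 x [-0.0042  0.0019 -1.    ]
```

View pics/s3.png

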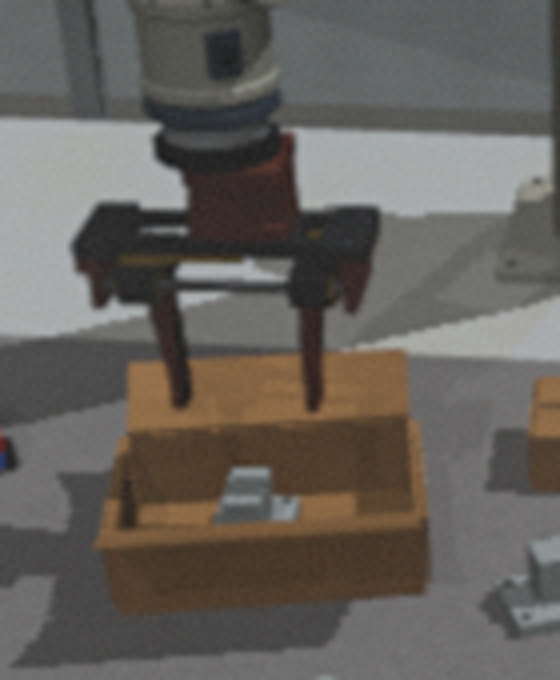

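```bash
python3 -m pendant '[[[0,0,0.7,-0.2,0,0,0],[0,3,0,0,0,0,0],[0,3,0,0,0,0,0],[0,1.5,0,0,0,0,0],[0,0,0,0,0,0,0],[0,0,0,0,0,0,0]]]'; python3 w.py
```

```text
time_s: 6.92
eef_pos: [0.5384, -0.2127, 0.0368]
orientation: [2.195, 0.059, -2.191]
contact_force: [-0.3, 0.4, -0.1]
opening: 0.0879
t 6.925 tcp [ 0.5384 -0.2127  0.0368] carton [-0.0041 -0.0184  0.0368] F [-0.3003  0.36   -0.1444] op 0.08792933177040393
tool y yaw -86.86354140988738 x [ 0.0017 -0.0007 -1.    ]
```

```bash
python3 -m pendant '[[[0,0.8,-0.1,0.2,0,0,0],[0,0.8,0,0,0,0,0],[0,0,0,0,0,0,0],[0,0,0,0,0,0,0]]]'; python3 w.py;python3 -m pendant '[[[0,0.2,0,0,0,0,0],[0,0,0,0,0,0,0]]]'
```

```text
time_s: 7.42
eef_pos: [0.5355, -0.2113, 0.0196]
orientation: [2.193, 0.06, -2.194]
contact_force: [-0.1, 0.1, -0.8]
opening: 0.0876
t 7.425 tcp [ 0.5355 -0.2113  0.0196] carton [-0.0066 -0.0164  0.0196] F [-0.1108  0.1445 -0.7672] op 0.08757169549655393
tool y yaw -86.85517311344039 x [-0.0001  0.0001 -1.    ]
time_s: 7.68
eef_pos: [0.5355, -0.2114, 0.0176]
orientation: [2.194, 0.06, -2.194]
contact_force: [0.0, 0.4, -0.3]
opening: 0.0877
```

```bash
python3 -m pendant '[[[255,0,0,0,0,0,0],[255,0,0,0,0,0,0],[255,0,0,0,0,0,0],[255,0,0,0,0,0,0],[255,0,0,0,0,0,0],[255,0,0,0,0,0,0],[255,0,0,0,0,0,0]]]' 40; python3 -m pendant '[[[255,-1,0,0,0,0,0],[255,-2,0,0,0,0,0],[255,-2,0,0,0,0,0],[255,0,0,0,0,0,0]]]';python3 w.py;  python3 - <<'E'
from w import *
p,d=bot.snapshot("scene");crop(p,180,110,320,280,4,"pics/s4.png")
E
```

```text
time_s: 8.55
eef_pos: [0.5355, -0.2114, 0.0177]
orientation: [2.194, 0.06, -2.194]
contact_force: [0.1, 0.2, -0.4]
opening: 0.0256
time_s: 9.05
eef_pos: [0.5371, -0.212, 0.0703]
orientation: [2.197, 0.058, -2.188]
contact_force: [0.4, 0.3, -2.6]
opening: 0.0262
t 9.05 tcp [ 0.5371 -0.212   0.0703] carton [-0.0052 -0.0174  0.0703] F [ 0.3605  0.2759 -2.5676] op 0.02622478027872331
tool y yaw -86.85835626439173 x [ 0.0043 -0.0018 -1.    ]
t 9.05 tcp [ 0.5371 -0.212   0.0703] carton [-0.0052 -0.0174  0.0703] F [ 0.3605  0.2759 -2.5676] op 0.02622478027872331
tool y yaw -86.85835626439173 x [ 0.0043 -0.0018 -1.    ]
```

View pics/s4.png

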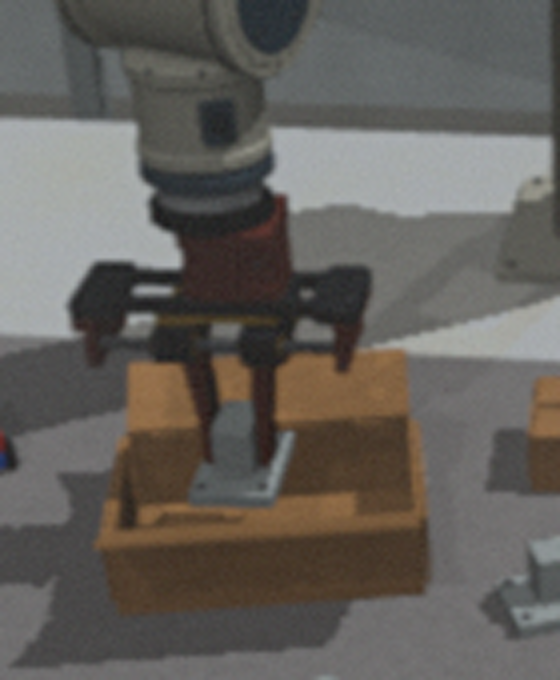

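```bash
python3 -m pendant '[[[255,-4,0,0,0,0,0],[255,-4,0,0,0,0,0],[255,-3,0,0,4.85,0,0],[255,0,0,0,0,0,0]]]';  python3 -m pendant '[[[255,0,-3,0,0,0,0],[255,0,-4.5,0,0,0,0],[255,0,-4.5,0,0,0,0],[255,0,-4.5,0,0,0,0],[255,0,-4.5,-0.1,0,0,0],[255,0,-4.5,-0.1,0,0,0],[255,0,-4.5,-0.1,0,0,0],[255,0,-4.5,-0.1,0,0,0],[255,0,-4.5,0,0,0,0],[255,0,-3.5,0,0,0,0]]]'; python3 -m pendant '[[[255,0,0,0,0,0,0],[255,0,0,0,0,0,0]]]';python3 w.py;  python3 - <<'E'
from w import *
p,d=bot.snapshot("scene");crop(p,340,60,480,300,3,"pics/s5.png")
q,d=bot.snapshot("top");crop(q,150,200,300,340,4,"pics/t5.png")
E
```

```text
time_s: 9.6
eef_pos: [0.5366, -0.2119, 0.1794]
orientation: [-2.212, 0.034, 2.203]
contact_force: [0.4, -0.1, -2.2]
opening: 0.0258
time_s: 10.85
eef_pos: [0.5508, 0.2147, 0.1752]
orientation: [-2.205, 0.031, 2.212]
contact_force: [-1.3, -0.1, -2.4]
opening: 0.0258
time_s: 11.1
eef_pos: [0.5511, 0.2126, 0.1759]
orientation: [-2.205, 0.033, 2.211]
contact_force: [-0.1, 0.0, -2.2]
opening: 0.0261
t 11.1 tcp [0.5511 0.2126 0.1759] carton [0.1032 0.3934 0.1759] F [-0.0982  0.0201 -2.1684] op 0.02608540793712284
tool y yaw -91.6320289866917 x [-0.0027 -0.0013 -1.    ]
t 11.1 tcp [0.5511 0.2126 0.1759] carton [0.1032 0.3934 0.1759] F [-0.0982  0.0201 -2.1684] op 0.02608540793712284
tool y yaw -91.6320289866917 x [-0.0027 -0.0013 -1.    ]
```

View pics/s5.png

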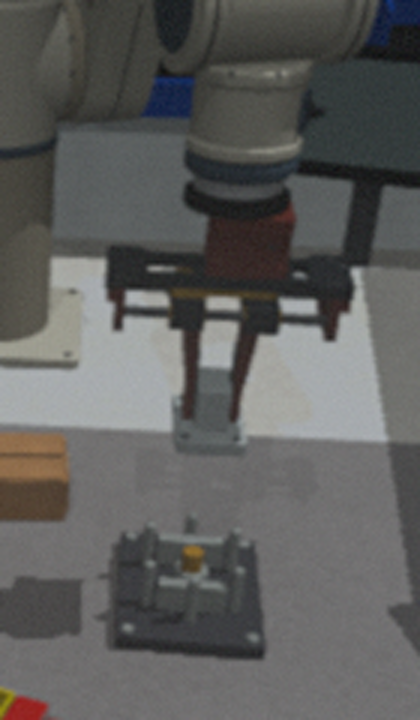

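View pics/t5.png

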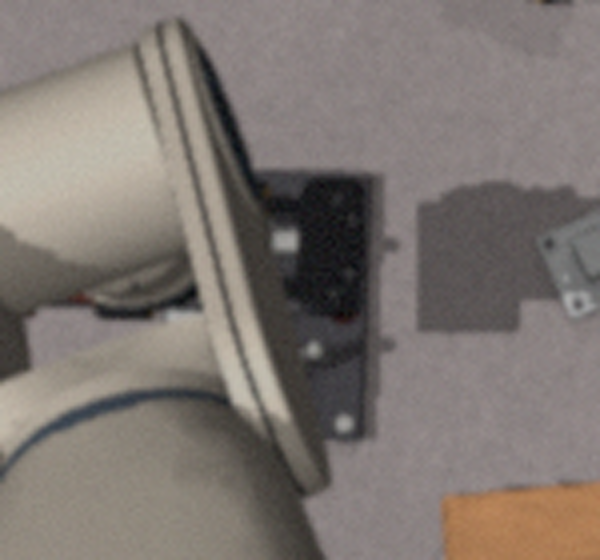

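Run:
```python
from w import *
p,d=bot.snapshot("scene");cv2.imwrite("pics/s6f.png",p)
x0,y0=390,180;k=12
im=cv2.resize(p[y0:y0+38,x0:x0+40],None,fx=k,fy=k,interpolation=cv2.INTER_CUBIC)
s=bot.read_state();c=s["eef_pos"];print(c)
yaw=np.radians(-1.65);R=Ro.from_euler('z',yaw).as_matrix()
zb=c[2]-.0177+.004
for q in[(.04,.027,0),(.04,-.027,0),(.04,.027,.012),(.04,-.027,.012),(-.04,.027,.012),(-.04,-.027,.012),(.022,.013,.046),(.022,-.013,.046),(-.022,.013,.046),(-.022,-.013,.046)]:
    u,v=proj("scene",R@q+[c[0],c[1],zb]);pp=(int((u-x0+.5)*k),int((v-y0+.5)*k));cv2.circle(im,pp,3,(0,0,255),-1);print(q,u,v,pp)
cv2.imwrite("pics/s6.png",im)
```

```text
t 11.2 tcp [0.5517 0.2121 0.1767] carton [0.1037 0.3928 0.1767] F [-0.1218  0.0887 -2.6884] op 0.02574133989097748
tool y yaw -91.7324059713603 x [-0.0016 -0.0008 -1.    ]
[0.5519 0.2121 0.1771]
(0.04, 0.027, 0) 421.1883501063449 212.08050470202687 (380, 390)
(0.04, -0.027, 0) 397.36836036077534 210.57081354997496 (94, 372)
(0.04, 0.027, 0.012) 421.8415121821589 207.46632459757677 (388, 335)
(0.04, -0.027, 0.012) 397.8597686487377 205.97607134772355 (100, 317)
(-0.04, 0.027, 0.012) 420.0927977615793 191.78348233003885 (367, 147)
(-0.04, -0.027, 0.012) 397.60218943256695 190.47907797568607 (97, 131)
(0.022, 0.013, 0.046) 417.0164496325496 190.11468536919614 (330, 127)
(0.022, -0.013, 0.046) 405.41964889898344 189.44669915329393 (191, 119)
(-0.022, 0.013, 0.046) 416.1947521254028 181.83253347998604 (320, 27)
(-0.022, -0.013, 0.046) 405.0076543015218 181.2126809606341 (186, 20)
```

View pics/s6.png

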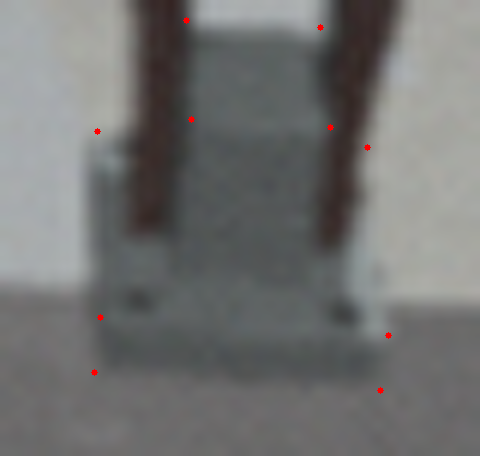

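```bash
python3 -m pendant '[[[255,3,-0.1,-0.1,0,0,0],[255,3,0,0,0,0,0],[255,2,0,0,0,0,0],[255,1,0,0,0,0,0],[255,0,0,0,0,0,0],[255,0,0,0,0,0,0]]]';python3 w.py;  python3 - <<'E'
from w import *
p,d=bot.snapshot("scene");crop(p,365,190,445,290,6,"pics/s7.png")
E
```

```text
time_s: 12.0
eef_pos: [0.5539, 0.2143, 0.0885]
orientation: [-2.207, 0.033, 2.205]
contact_force: [-0.1, -0.4, -0.3]
opening: 0.0258
t 12.0 tcp [0.5539 0.2143 0.0885] carton [0.1063 0.3944 0.0885] F [-0.0985 -0.4433 -0.2801] op 0.025783277487112982
tool y yaw -91.72400102524344 x [ 0.0013  0.0005 -1.    ]
t 12.0 tcp [0.5539 0.2143 0.0885] carton [0.1063 0.3944 0.0885] F [-0.0985 -0.4433 -0.2801] op 0.025783277487112982
tool y yaw -91.72400102524344 x [ 0.0013  0.0005 -1.    ]
```

View pics/s7.png

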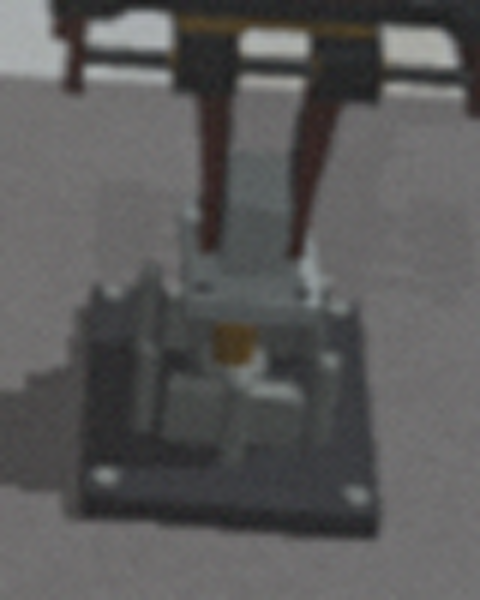

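```bash
python3 -m pendant '[[[255,0.5,0.1,0,0,0,0],[255,0.6,0,0,0,0,0],[255,0,0,0,0,0,0],[255,0,0,0,0,0,0],[255,0,0,0,0,0,0]]]' 60;python3 w.py;  python3 - <<'E'
from w import *
p,d=bot.snapshot("scene");crop(p,365,190,445,290,6,"pics/s8.png")
E
```

```text
time_s: 12.68
eef_pos: [0.5533, 0.2133, 0.0768]
orientation: [-2.207, 0.033, 2.206]
contact_force: [-0.4, -0.8, -1.5]
opening: 0.0257
t 12.675 tcp [0.5533 0.2133 0.0768] carton [0.1055 0.3936 0.0768] F [-0.4007 -0.8325 -1.4655] op 0.025674684893824677
tool y yaw -91.70671917010716 x [ 0.0002  0.0001 -1.    ]
t 12.675 tcp [0.5533 0.2133 0.0768] carton [0.1055 0.3936 0.0768] F [-0.4007 -0.8325 -1.4655] op 0.025674684893824677
tool y yaw -91.70671917010716 x [ 0.0002  0.0001 -1.    ]
```

View pics/s8.png

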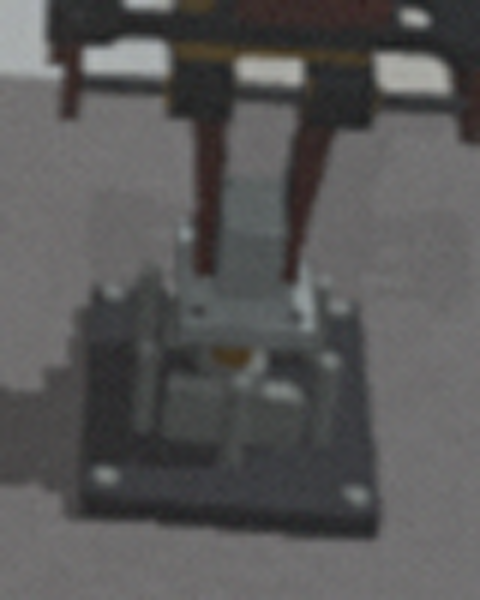

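Run:
```python
from w import *
p,d=bot.snapshot("scene")
x0,y0=385,215;k=12
im=cv2.resize(p[y0:y0+50,x0:x0+50],None,fx=k,fy=k,interpolation=cv2.INTER_CUBIC)
c=np.array([.553,.213,bot.read_state()["eef_pos"][2]])
R=Ro.from_euler('z',np.radians(-1.7)).as_matrix();zb=c[2]-.0137
for q in[(.04,.027,0),(.04,-.027,0),(.04,.027,.012),(.04,-.027,.012),(.022,.013,.046),(.022,-.013,.046)]:
    u,v=proj("scene",R@q+[c[0],c[1],zb]);cv2.circle(im,(int((u-x0+.5)*k),int((v-y0+.5)*k)),3,(0,0,255),-1)
for q in[(.03,.036,.056),(.03,-.036,.056),(-.03,-.036,.056),(-.03,.036,.056)]:
    u,v=proj("scene",R@q+[c[0],c[1],0]);cv2.circle(im,(int((u-x0+.5)*k),int((v-y0+.5)*k)),3,(0,255,0),-1)
cv2.imwrite("pics/s9.png",im)
```

```text
t 12.725 tcp [0.5533 0.2134 0.0768] carton [0.1055 0.3936 0.0768] F [-0.1952  0.6776 -2.6184] op 0.025499299245081365
tool y yaw -91.70886706819671 x [ 0.0002  0.0001 -1.    ]
```

View pics/s9.png

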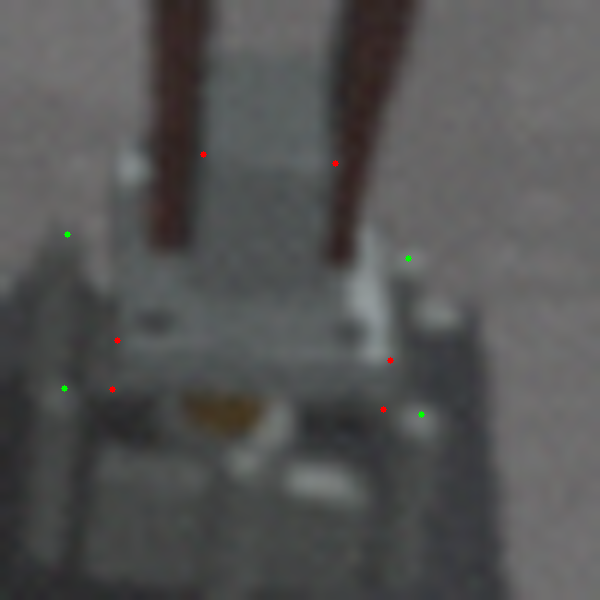

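```bash
python3 -m pendant '[[[255,0.4,0,0,0,0,0],[255,0.4,0,0,0,0,0],[255,0.3,0,0,0,0,0],[255,0,0,0,0,0,0],[255,0,0,0,0,0,0]]]';python3 w.py; python3 -m pendant '[[[255,0.2,0,0,0,0,0],[255,0.2,0,0,0,0,0],[255,0,0,0,0,0,0]]]'; python3 -m pendant '[[[255,0.2,0,0,0,0,0],[255,0.2,0,0,0,0,0],[255,0,0,0,0,0,0]]]'
```

```text
time_s: 13.4
eef_pos: [0.5532, 0.2133, 0.0656]
orientation: [-2.206, 0.033, 2.206]
contact_force: [0.1, -0.7, -2.2]
opening: 0.0263
t 13.4 tcp [0.5532 0.2133 0.0656] carton [0.1054 0.3936 0.0656] F [ 0.0684 -0.6863 -2.1841] op 0.02627655350393145
tool y yaw -91.70768273004843 x [-0.     -0.0001 -1.    ]
time_s: 13.78
eef_pos: [0.5534, 0.2134, 0.0618]
orientation: [-2.207, 0.033, 2.206]
contact_force: [0.1, 0.7, 1.2]
opening: 0.0259
time_s: 14.15
eef_pos: [0.5534, 0.2134, 0.0578]
orientation: [-2.207, 0.033, 2.206]
contact_force: [-0.6, -0.4, 3.5]
opening: 0.0257
```

```bash
python3 -m pendant '[[[255,0.2,0,0,0,0,0],[255,0.1,0,0,0,0,0],[255,0,0,0,0,0,0]]]'; python3 -m pendant '[[[255,0.1,0,0,0,0,0],[255,0,0,0,0,0,0]]]';python3 -m pendant '[[[255,0.05,0,0,0,0,0],[255,0,0,0,0,0,0]]]'
```

```text
time_s: 14.52
eef_pos: [0.5534, 0.2134, 0.0548]
orientation: [-2.207, 0.033, 2.206]
contact_force: [0.8, 0.3, 5.5]
opening: 0.0257
time_s: 14.78
eef_pos: [0.5534, 0.2134, 0.0538]
orientation: [-2.207, 0.033, 2.206]
contact_force: [-0.5, -0.7, 6.2]
opening: 0.0256
time_s: 15.02
eef_pos: [0.5534, 0.2134, 0.0537]
orientation: [-2.207, 0.033, 2.206]
contact_force: [-1.6, -0.9, 8.5]
opening: 0.0258
```

```bash
python3 -m pendant '[[[255,0.05,0,0,0,0,0],[255,0,0,0,0,0,0]]]'; python3 -m pendant '[[[255,0.05,0,0,0,0,0],[255,0,0,0,0,0,0]]]';python3 w.py
```

```text
time_s: 15.28
eef_pos: [0.5534, 0.2134, 0.0536]
orientation: [-2.207, 0.033, 2.206]
contact_force: [-3.6, -1.3, 12.9]
opening: 0.0257
time_s: 15.52
eef_pos: [0.5534, 0.2134, 0.0536]
orientation: [-2.207, 0.033, 2.206]
contact_force: [-3.9, -1.3, 17.9]
opening: 0.0259
t 15.525 tcp [0.5534 0.2134 0.0536] carton [0.1057 0.3936 0.0536] F [-3.8751 -1.3286 17.9385] op 0.02589395963521321
tool y yaw -91.71001673656485 x [ 0.0006  0.0002 -1.    ]
```

```bash
python3 -m pendant '[[[255,0.05,0,0,0,0,0],[255,0.05,0,0,0,0,0],[255,0,0,0,0,0,0],[255,0,0,0,0,0,0]]]';python3 w.py;python3 - <<'E'
from w import *
p,d=bot.snapshot("scene")
x0,y0=375,215;k=10
im=cv2.resize(p[y0:y0+58,x0:x0+60],None,fx=k,fy=k,interpolation=cv2.INTER_CUBIC);cv2.imwrite("pics/s10n.png",im.copy())
c=np.array([.5530,.2132]);R=Ro.from_euler('z',np.radians(-1.7)).as_matrix()
for q in[(.04,.027,.04),(.04,-.027,.04),(.04,.027,.052),(.04,-.027,.052),(-.04,-.027,.052),(-.04,.027,.052),(.022,.013,.086),(.022,-.013,.086)]:
    u,v=proj("scene",R@q+[c[0],c[1],0]);cv2.circle(im,(int((u-x0+.5)*k),int((v-y0+.5)*k)),3,(0,0,255),-1)
cv2.imwrite("pics/s10.png",im)
s=bot.read_state();print(s["contact_force"],s["torque"],s["eef_pos"],s["time_s"])
E
```

```text
time_s: 16.02
eef_pos: [0.5535, 0.2134, 0.0536]
orientation: [-2.207, 0.033, 2.205]
contact_force: [-7.1, -2.8, 26.5]
opening: 0.0255
t 16.025 tcp [0.5535 0.2134 0.0536] carton [0.1057 0.3936 0.0536] F [-7.147  -2.7708 26.5012] op 0.025531687528796827
tool y yaw -91.70626667512741 x [ 0.0008  0.0002 -1.    ]
t 16.025 tcp [0.5535 0.2134 0.0536] carton [0.1057 0.3936 0.0536] F [-7.147  -2.7708 26.5012] op 0.025531687528796827
tool y yaw -91.70626667512741 x [ 0.0008  0.0002 -1.    ]
[-6.7912 -2.3284 26.0992] [-0.4894  1.2033 -0.0152] [0.5534 0.2134 0.0536] 16.075
```

View pics/s10n.png

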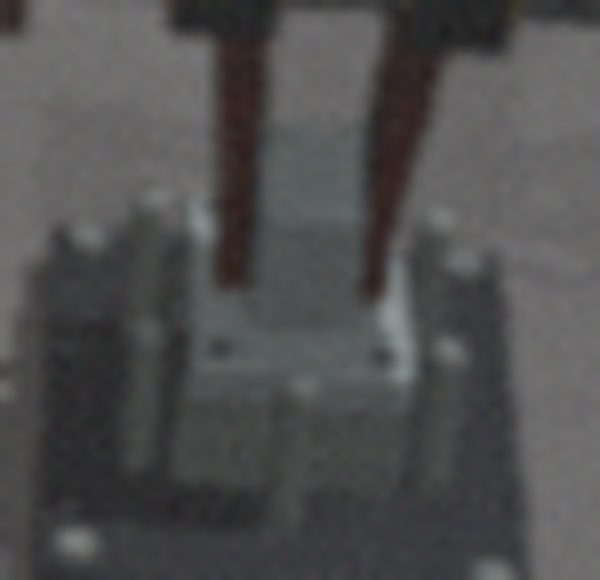

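View pics/s10.png

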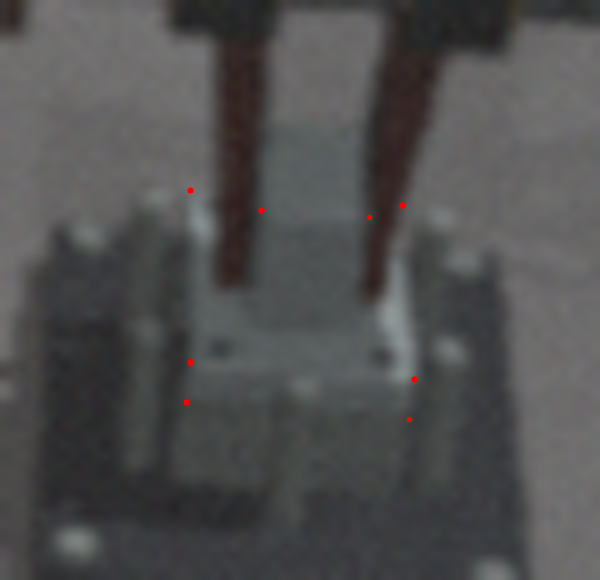

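```bash
python3 -m pendant '[[[255,0,0,0.05,0,0,0],[255,0,0.02,0,0,0,0],[255,0,0,0,0,0,0],[255,0,0,0,0,0,0]]]';python3 - <<'E'
from w import *
print(s["contact_force"],s["torque"],s["qpos"])
E
```

```text
time_s: 16.58
eef_pos: [0.5534, 0.2134, 0.0536]
orientation: [-2.208, 0.032, 2.204]
contact_force: [-4.9, -1.6, 25.8]
opening: 0.0256
t 16.575 tcp [0.5534 0.2134 0.0536] carton [0.1057 0.3936 0.0536] F [-4.874  -1.6213 25.8459] op 0.02560929220064025
tool y yaw -91.70733311924587 x [ 0.0017  0.0006 -1.    ]
[-4.874  -1.6213 25.8459] [-0.4069  1.0345  0.0209] [ 0.3479  0.6107  1.7913 -0.0001  0.7378  1.9486]
```

```bash
python3 -m pendant '[[[255,0,0,0,0,0,0],[255,0,0,0,0,0,0],[255,0,0,0,0,0,0],[255,0,0,0,0,0,0]]]'
python3 - <<'E'
from w import *
p,d=bot.snapshot("scene");cv2.imwrite("pics/s11.png",p)
X=cloud("top",bot.snapshot("top")[1]);L=((X-ctr)@Rc)
for s in(-1,1):
    m=(abs(L[...,1])<.085)&(L[...,2]>.05)&(L[...,2]<.13)&(s*L[...,0]>.055)&(s*L[...,0]<.14)
    q=L[m];f=np.polyfit(s*q[:,0],q[:,2],1);print(s,"flap angle",np.pi-np.arctan(f[0]))
E
```

```text
time_s: 17.08
eef_pos: [0.5534, 0.2134, 0.0536]
orientation: [-2.208, 0.032, 2.204]
contact_force: [-4.9, -2.1, 24.8]
opening: 0.0264
t 17.075 tcp [0.5534 0.2134 0.0536] carton [0.1057 0.3936 0.0536] F [-4.8711 -2.1187 24.8492] op 0.02637997446249178
tool y yaw -91.70496161974675 x [ 0.0017  0.0006 -1.    ]
-1 flap angle 2.6972155623195517
1 flap angle 2.682836635668091
```

View pics/s11.png

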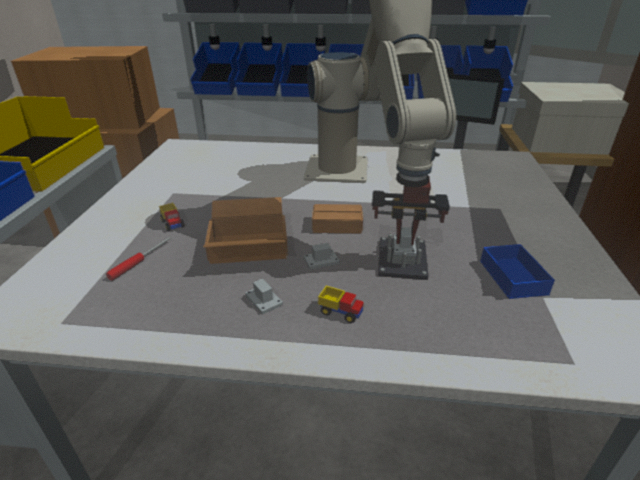

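The cover is gripped and seated in the nest at (405,250), both carton flaps are folded back, and the trucks, screwdriver and tray are where they started.

```bash
python3 -c "
from bench import bot
print(bot.close_job())"
```

```text
the job is handed in; nothing more can be done
None
```

The cover is seated in the nest and was still gripped and held down when I handed the job in, at about 17 s of the 58 s allowed. I folded back both flaps of the larger carton, lifted the rightmost cover out by its boss, lowered it between the pins and pressed it onto the stop rails.

**Last checks**
- **Flaps:** both measured about 2.7 rad, which is fully folded back.
- **Seating:** the tool stopped at z = 0.0536 m, within 0.1 mm of the height worked out for the flange on the stops. Pushing further raised the force but not the depth. The camera view fits a flat, centred seat to about 1 mm.
- **Push and grip:** the tool pushes down with about 25 N, of which the plunger should take about 8 N. The jaws stood at 26 mm under a 60 N grip.
- **Bystanders:** the trucks, screwdriver and tray look unmoved in the final picture. I judged that by eye and did not measure it.

**Did not fully agree**
- **Sideways force:** about 5 N remained at the end, after I reduced it from 7 N. The tool's tilt was about 0.1°.
- **Contact on each rail:** I could not measure it separately. That both rails are touched comes from the height, the stiffness and the picture.

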